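# Cure the mounted slides in the UV box

## Robot

A 6-joint arm with a two-finger parallel gripper is mounted at the origin on a cart in front of the work surface, level with it; the furniture and walls round the work are solid. World frame = base frame: x ahead of the robot, y to its left, z up, the work surface at z = 0. Lengths are in m, angles in rad, forces in N, time in s.
With the tool pointing down it reaches from about 0.35 to 1 m from the base axis. Payload 7.1 kg.
Tool frame: the origin (TCP) lies at the very end of the fingers, on their centre line; the grasp point (between the pads) lies 19 mm behind it; z points along the fingers, y is the line along which they close (so a half turn about z gives the same grasp; the last joint's range is limited). The gripper opens to 85 mm and grips with 20 to 120 N. Pads are 22 mm wide; open, the fingers measure 114 mm over their backs; the gripper's body (76 mm by 85 mm) begins 54 mm behind the grasp point. The pads swing forward as they close: fully open they stand 13 mm farther back than shut.
Start: joints at [1.199, 0.423, 1.63, -0, 1.089, -0.019], TCP at [0.216, 0.587, 0.231] pointing down, gripper open.
Joint ranges: [-3, 3], [-0.9, 2.11], [0.09, 2.58], [-1.31, 4.45], [0.11, 2.69], [-2.54, 2.54]. Speed limits (rad/s): [2.39, 2.39, 3.01, 3.14, 3.14, 3.14].

## Interface

Orientations are given as a rotation vector (axis times angle).
In Python, from workcell import telemetry, snapshot, finish_job, spot_in, trace gives the robot as it stands.
- The arm moves only by the shell command python3 -m inch 'ROWS' [FORCE]. ROWS is JSON, a list of rows, each a list of 7 numbers: the shift along the tool's x, y, z in mm, then the turn, a rotation vector about the tool's x, y, z in rad, then the closure, from -1 (fully open) to 1 (shut), so that 0 is half open. In form: [[x, y, z, wx, wy, wz, grip], ...]. A call has 1 to 10 rows; each row is the pose to reach, as a shift and turn from the pose commanded when the call began, along the tool's axes at that moment; what a row does not reach only later rows make up. A row lasts 1/12 s, in which the tool goes at most 41.7 mm and 7.16 degrees, less where a joint would pass 70% of its speed; a pose out of reach is approached as far as the arm can. A call with a gripper value outside its range is refused whole. The fingers move at their own pace and stop on an object; FORCE is the grip in N (left out, the last holds). Time passes only in rows, so rows that repeat a pose let the fingers close. It gives the time, the measured TCP pose, the force, the opening and the grip force at its end, in the units of the state.
- telemetry.get_state(): the state, without advancing time (a new reading comes with each control period).
- snapshot(name): name is "scene" or "side" or "wrist"; returns a dict with "pixels" (384x512x3 uint8, red, green, blue), "fx", "fy", "cx", "cy" (pixels), "R" (3x3) and "t" (3): a world point X has camera coordinates R X + t. Camera axes: x right, y down, z forward; pixel columns grow to the right and rows downward; lengths in m; the calibration is good to about 2 mm. A picture is of the moment at which its call begins. There is no depth.
- finish_job(): hands the job in; it is judged then, once.
Trained networks look in the newest picture that a camera, given by its name, has taken for a name from the list of things; names that differ only in an ending like _2 or _b are one class to them, and where a whole thing is asked for, a point or a joint stands for the part that bears it (a point fixed in the world has none). Each returns a list of dicts, best first, with "p" (0 to 1); they miss things now and then, are a little off and sometimes report something else, mostly with a low value. They report only what shows in the picture. A call takes as long as a camera call.
- spot_in(camera, label): "position" ([x, y, z] in m, in world coordinates, good to about 4 mm: the middle of the surface that is visible of it).
- trace(camera, label): "region" (384x512 bool, what is visible of it).
The state is a dict: "t": time; "joint_positions": joint angles; "qd": joint speeds; "effort": joint torques, N m; "ee_pos": TCP position; "tool_rot": TCP orientation; "ft_force": force on the tool from outside, world axes, zero at the start; "wrist_torque": the same for the moment, N m; "width": finger opening in m; "grasp_force": force on a finger pad.
Only numpy, scipy, OpenCV 4.12 (cv2) and the standard library are available. Lean on these libraries where they do the work, as an engineer would, in place of code of your own. Each camera call takes 0.05 s, during which the arm holds its last target. There are 200 camera calls.

## Task

Cure the freshly mounted slides: lay the wooden slide rack flat on the chamber floor of the UV curing box and close the amber lid fully. Only then, since the box takes a time only with its lid shut, turn the timer dial to its fourth click, the fourth white mark after the red off dot. Leave the other things on the bench where they are.

Things in the scene. Friction and masses are not known exactly. Their poses are not given: they have to be found in the camera images.
- uv_box: White UV curing box with dark plinth, fixed, 170 (x) x 290 (y) x 60 mm high without lid and dial. Origin: centre of its underside, on the bench; x points to its back (away from the robot), y to its left (hinge side), z up. On the left an open-topped chamber under the amber lid, on the right a dark flat panel with the timer dial.
- uv_bed (a point): Centre of the aluminium chamber floor, at (0, 41, 30) mm in uv_box's frame, axes as uv_box. The chamber is 130 mm (x) by 148 mm (y) inside with upright walls; its rim is 30 mm above the floor. The slide rack goes in with its length along y, either way round.
- uv_lid (a joint): Angle of the amber lid with grey frame, rad: 0 closed, 1.65 open stop; starts upright at 1.42 to 1.58. Flat panel, 174 mm from hinge to free edge, 148 mm wide (x), 12 mm thick, hinged along uv_box's left side; its free edge comes down on the right. Friction hinges (0.35 N m) hold it at any angle: push its outer (left) face near the free edge over and down in an arc.
- uv_lid_hinge (a point): Point on the lid's hinge axis, mid-width, at (0, 131, 67) mm in uv_box's frame, at mid-thickness of the lid. Its axes turn with the lid: -x runs along the lid to its free edge, z out of its outer face, which lies upward, 73 mm above the bench, when closed.
- uv_lid_edge (a point): Middle of the lid's free edge on its outer face: (-174, 0, 6) mm in the axes of uv_lid_hinge. A black finger lip, 60 mm wide and 7 mm thick, stands 12 mm out beyond the edge here.
- dial (a joint): Angle of the black timer dial, rad. 0 = off, its white pointer line at the red dot on uv_box's left (+y); grows clockwise seen from above. Click positions every pi/6 = 0.524 from 0 to 3.142, all but off marked by a white line on the panel. Fourth click: 2.094. Starts at off, first or second click. Clicks resist with 0.055 N m at most and draw the released dial into the nearest position.
- dial_grip (a point): Point on the dial's vertical axis at the height to grip, at (-12, -99, 91.5) mm in uv_box's frame. The dial is a disc of 48 mm diameter with a bar grip across it, 46 mm long, 14 mm thick, from z = 73 to 103 mm above the bench. This point's x axis runs along the bar to the pointer end, z up.
- slide_rack: Light beech rack holding glass microscope slides, 50 (x) x 130 (y) x 18 mm, about 0.13 kg, loose on the bench to the right of the box. Origin: centre of its underside; y along its length. Grip it across its 50 mm width at mid-length.
- brass_tin: Bystander: round brass tin, 58 mm wide, 26 mm high. Origin at its underside.
- tape_roll: Bystander: roll of tan tape lying flat, 96 mm wide, 25 mm high. Origin at its underside.
- jar1: Bystander: glass specimen jar with white screw lid, 53 mm wide, 78 mm high. Origin at its underside.
- loupe: Bystander: folding steel loupe with a brass post, 50 x 28 x 16 mm. Origin at its underside.
- marker: Bystander: white marker pen with black cap, 135 mm long, 17 mm thick, lying. Origin at its underside.

How it is judged:
By the outcome, as a careful person would: the job done as asked, in the order asked, and still so for the second after the job is handed in, with the robot touching nothing.
It also fails if it takes over 72 s, if anything falls off the work surface, if the arm or the gripper's body presses on something with over 40 N, if the wrist force passes 120 N, or if a joint passes its speed limit or range.

## Working session

There is one attempt and no reset: what is moved stays moved. The work goes in short steps, Python scripts to look and compute and a shell command to move; the robot and the scene stay as the last step left them, time stands still between calls to the robot, and variables do not carry over. Pictures are saved under pics/ and viewed, at most 10 in all, crops included, and the job is handed in when it is done.

```bash
mkdir -p pics; ls
python3 - <<'E'
from workcell import telemetry, snapshot, spot_in
import cv2,numpy as np
s=telemetry.get_state();print({k:np.round(v,3).tolist() for k,v in s.items()})
for n in("scene","side"):
    p=snapshot(n);cv2.imwrite(f"pics/{n}0.png",p["pixels"][:,:,::-1])
    print(n,p["fx"],p["cx"],p["cy"],np.round(p["R"],3).tolist(),np.round(p["t"],3).tolist())
    for l in("uv_box","uv_lid_edge","dial","slide_rack","brass_tin","tape_roll","jar1","loupe","marker"):
        print(l,[(np.round(d["position"],3).tolist(),round(d["p"],2)) for d in spot_in(n,l)[:2]])
E
```

```text
pics
{'t': 0.0, 'joint_positions': [1.199, 0.424, 1.631, 0.0, 1.089, -0.019], 'qd': [-0.001, -0.002, -0.0, -0.001, 0.002, -0.0], 'effort': [-0.005, -55.739, -28.174, -0.0, 0.007, -0.0], 'ee_pos': [0.216, 0.586, 0.231], 'tool_rot': [-0.551, -3.093, 0.002], 'ft_force': [0.198, -0.342, 1.002], 'wrist_torque': [0.058, -0.038, -0.034], 'grasp_force': 0.0, 'width': 0.085}
scene 438.56010144229845 250.41321454914197 189.8436281884642 [[-0.655, -0.756, -0.007], [-0.58, 0.509, -0.636], [0.484, -0.412, -0.772]] [0.19, 0.432, 1.099]
uv_box []
uv_lid_edge []
dial [([0.458, -0.398, 0.012], 0.47)]
slide_rack [([0.46, -0.398, 0.011], 0.84)]
brass_tin []
tape_roll [([0.3, -0.35, 0.022], 0.62)]
jar1 []
loupe []
marker []
side 419.4551888286409 257.737086661416 197.81083792368884 [[0.855, -0.519, -0.012], [-0.456, -0.74, -0.493], [0.247, 0.427, -0.87]] [-0.507, 0.138, 1.3]
uv_box [([0.573, 0.036, 0.057], 0.77)]
uv_lid_edge [([0.581, 0.118, 0.169], 0.56)]
dial [([0.544, -0.114, 0.073], 0.66)]
slide_rack [([0.465, -0.359, 0.01], 0.63)]
brass_tin [([0.683, -0.277, 0.024], 0.63), ([0.306, -0.316, 0.026], 0.62)]
tape_roll [([0.306, -0.312, 0.025], 0.69)]
jar1 [([0.653, -0.376, 0.077], 0.89)]
loupe [([0.619, -0.314, 0.019], 0.72)]
marker [([0.344, -0.52, 0.017], 0.58)]
```

View pics/scene0.png

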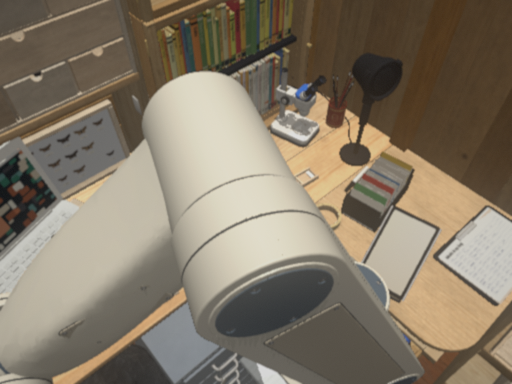

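View pics/side0.png

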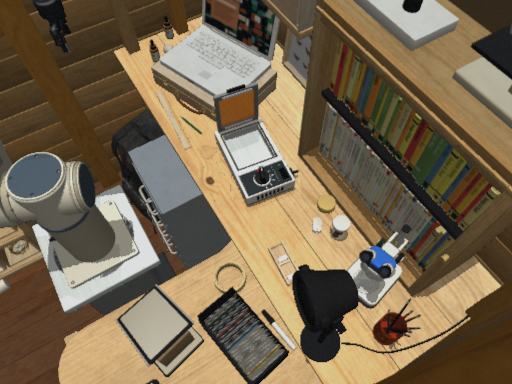

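The side view shows the box at about (255,160), with the lid upright and the dial at (262,178). The rack is at about (283,263), partly behind the lamp head. The arm blocks the scene camera. I'll zoom in.

```bash
cat > h.py <<'E'
import numpy as np,cv2,sys
from scipy.spatial.transform import Rotation as Ro
from workcell import telemetry, snapshot, spot_in, trace
def ray(p,uv,z):
    "pixel -> world point on plane z"
    R=np.array(p["R"]);t=np.array(p["t"]);c=-R.T@t
    d=R.T@np.array([(uv[0]-p["cx"])/p["fx"],(uv[1]-p["cy"])/p["fy"],1])
    return c+d*(z-c[2])/d[2]
def proj(p,X):
    Y=np.array(p["R"])@np.asarray(X).T+np.array(p["t"])[:,None]
    return np.c_[p["fx"]*Y[0]/Y[2]+p["cx"],p["fy"]*Y[1]/Y[2]+p["cy"]]
def down(yaw):
    "tool z down, tool y (closing line) at angle yaw in world xy"
    y=np.array([np.cos(yaw),np.sin(yaw),0]);z=np.array([0,0,-1.]);return Ro.from_matrix(np.c_[np.cross(y,z),y,z])
def delta(pos,rot):
    "tool-frame shift mm and turn to the target"
    s=telemetry.get_state();R0=Ro.from_rotvec(s["tool_rot"])
    d=R0.inv().apply(np.array(pos)-s["ee_pos"])*1000;w=(R0.inv()*rot).as_rotvec()
    print("shift",d.round(1).tolist(),"turn",w.round(3).tolist(),"rows>=",max(np.linalg.norm(d)/41.7,np.linalg.norm(w)/.125).round(1))
E
python3 - <<'E'
from h import *
p=snapshot("side");im=p["pixels"][:,:,::-1]
f=lambda x,y:cv2.resize(im[y:y+130,x:x+100],None,fx=4,fy=4,interpolation=cv2.INTER_CUBIC)
cv2.imwrite("pics/m1.png",np.hstack([f(205,80),f(255,225)]))
s=telemetry.get_state();R=Ro.from_rotvec(s["tool_rot"]).as_matrix();print(R.round(3))
w=snapshot("wrist");cam=-np.array(w["R"]).T@w["t"];print("wristcam",R.T@(cam-s["ee_pos"]),(R.T@np.array(w["R"]).T)[:,2])
print("lamp base",ray(p,(320,342),0),"jar",ray(p,(340,222),.078))
E
```

```text
[[-0.938  0.345  0.   ]
 [ 0.345  0.938 -0.   ]
 [-0.    -0.    -1.   ]]
wristcam [ 0.07232098 -0.00021258 -0.14214612] [-0.28176894 -0.00096953  0.9594818 ]
lamp base [ 0.42394428 -0.60609728  0.        ] jar [ 0.65603572 -0.36567892  0.078     ]
```

View pics/m1.png

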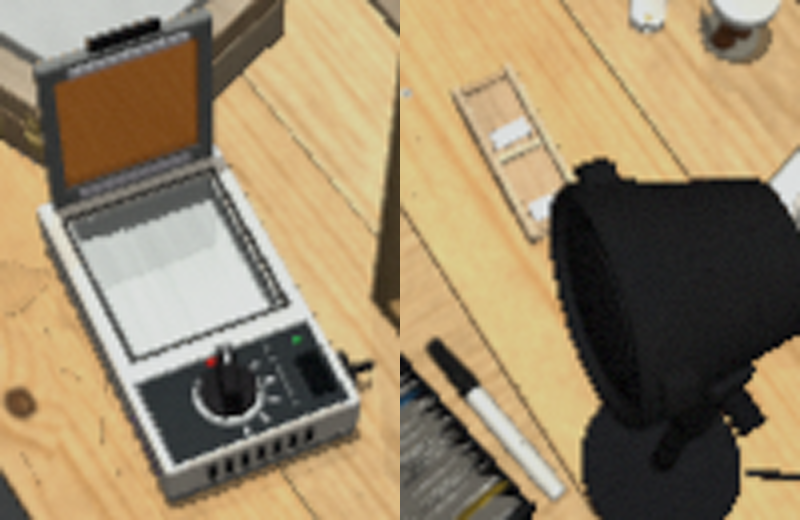

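The rack's near corners show in the crop at (455,92), (510,68) and (535,240), and its far end is under the lamp head. The box's top corners are at about (42,207), (163,475) and (358,405). Next I'll measure the box and locate the lamp in 3D.

Run:
```python
from h import *
from scipy.optimize import least_squares
p=snapshot("side");q=snapshot("scene")
print("cams",-np.array(p["R"]).T@p["t"],-np.array(q["R"]).T@q["t"])
o=lambda u,v,x,y:np.array([x+(u-1.5)/4,y+(v-1.5)/4])
obs={(-.085,.145,.06):(42,207),(-.085,-.145,.06):(165,476),(.085,-.145,.06):(358,405),(-.012,-.099,.103):(228,375),(-.065,-.033,.06):(134,360),(.065,-.033,.06):(285,300)}
B=np.array(list(obs));U=np.array([o(*v,205,80) for v in obs.values()])
T=lambda a,X:np.c_[X[:,0]*np.cos(a[2])-X[:,1]*np.sin(a[2])+a[0],X[:,0]*np.sin(a[2])+X[:,1]*np.cos(a[2])+a[1],X[:,2]]
r=least_squares(lambda a:(proj(p,T(a,B))-U).ravel(),[.57,.04,0]);print("box",r.x,r.fun.reshape(-1,2).round(1).tolist())
cl=T(r.x,np.array([[-.012+.035*np.sin(k*np.pi/6),-.099+.035*np.cos(k*np.pi/6),.062] for k in range(7)]))
print("marks crop px",((proj(p,cl)-[205,80])*4).round().tolist())
cl=T(r.x,np.array([[-.012+.023*np.sin(k*np.pi/6),-.099+.023*np.cos(k*np.pi/6),.103] for k in range(7)]))
print("pointer crop px",((proj(p,cl)-[205,80])*4).round().tolist())
for z in (0,.018):print("rack",z,[ray(p,o(*c,255-100,225),z)[:2].round(4).tolist() for c in[(455,92),(510,68),(535,240)]])
def tri(u,v):
    A=[];b=[]
    for c,w in((p,u),(q,v)):
        R=np.array(c["R"]);t=np.array(c["t"]);x=np.array([(w[0]-c["cx"])/c["fx"],(w[1]-c["cy"])/c["fy"]])
        for i in(0,1):A.append(R[i]-x[i]*R[2]);b.append(x[i]*t[2]-t[i])
    return np.linalg.lstsq(np.array(A),np.array(b),rcond=None)
print("lamp base scene",ray(q,(355,153),0)); print("head",tri((318,298),(380,77))[:2])
```

```text
cams [ 0.17504036 -0.71565398  1.1926561 ] [-0.15728898  0.37645634  1.12414575]
box [ 0.56896266 -0.01291492 -0.15495096] [[-0.8, -0.5], [-0.4, 0.4], [1.2, 0.1], [-0.1, -1.1], [0.4, -0.5], [-0.4, 1.6]]
marks crop px [[209.0, 363.0], [232.0, 361.0], [253.0, 368.0], [267.0, 383.0], [270.0, 402.0], [261.0, 420.0], [243.0, 432.0]]
pointer crop px [[215.0, 346.0], [230.0, 345.0], [244.0, 349.0], [253.0, 359.0], [255.0, 372.0], [250.0, 384.0], [237.0, 392.0]]
rack 0 [[0.4508, -0.2968], [0.4975, -0.3021], [0.439, -0.4262]]
rack 0.018 [[0.4467, -0.3032], [0.4927, -0.3083], [0.435, -0.4306]]
lamp base scene [ 0.43113378 -0.61531478  0.        ]
head (array([ 0.38927544, -0.57044995,  0.37058556]), array([1.49061294e-05]))
```

Run:
```python
from h import *
delta([.466,-.369,.27],down(-.1))
```

```text
shift [-564.8, -810.2, -38.7] turn [-0.0, -0.0, 1.318] rows>= 23.7
```

```bash
r='[-565,-810,-39,0,0,1.318,-1]'; python3 -m inch '[[-565,-810,-39,0,0,1.318,-1],[-565,-810,-39,0,0,1.318,-1],[-565,-810,-39,0,0,1.318,-1],[-565,-810,-39,0,0,1.318,-1],[-565,-810,-39,0,0,1.318,-1],[-565,-810,-39,0,0,1.318,-1],[-565,-810,-39,0,0,1.318,-1],[-565,-810,-39,0,0,1.318,-1],[-565,-810,-39,0,0,1.318,-1],[-565,-810,-39,0,0,1.318,-1]]'
python3 - <<'E'
from h import *
delta([.466,-.369,.27],down(-.1))
E
```

```text
t: 2.03
ee_pos: [0.3215, 0.182, 0.2481]
tool_rot: [2.262, 2.179, 0.002]
ft_force: [0.7, 0.0, 0.6]
width: 0.0854
grasp_force: 0.0
shift [-545.2, 165.1, -22.0] turn [0.001, -0.001, 0.063] rows>= 13.7
```

```bash
python3 -m inch '[[-545,165,-22,0,0,0.063,-1],[-545,165,-22,0,0,0.063,-1],[-545,165,-22,0,0,0.063,-1],[-545,165,-22,0,0,0.063,-1],[-545,165,-22,0,0,0.063,-1],[-545,165,-22,0,0,0.063,-1],[-545,165,-22,0,0,0.063,-1],[-545,165,-22,0,0,0.063,-1],[-545,165,-22,0,0,0.063,-1],[-545,165,-22,0,0,0.063,-1]]'
python3 - <<'E'
from h import *
delta([.466,-.369,.27],down(-.1))
E
```

```text
t: 2.87
ee_pos: [0.4293, -0.2208, 0.2641]
tool_rot: [2.325, 2.112, 0.001]
ft_force: [1.1, -0.1, 0.1]
width: 0.0854
grasp_force: 0.0
shift [-144.0, 50.7, -5.8] turn [0.001, 0.0, 0.004] rows>= 3.7
```

```bash
python3 -m inch '[[-144,51,-6,0,0,0.004,-1],[-144,51,-6,0,0,0.004,-1],[-144,51,-6,0,0,0.004,-1],[-144,51,-6,0,0,0.004,-1],[-144,51,-6,0,0,0.004,-1],[-144,51,-6,0,0,0.004,-1]]'
python3 - <<'E'
from h import *
w=snapshot("wrist");s=snapshot("scene")
for n in("wrist","scene"):
    for l in("slide_rack","uv_box","dial","uv_lid_edge","uv_lid"):
        print(n,l,[(np.round(d["position"],3).tolist(),round(d["p"],2)) for d in spot_in(n,l)[:2]])
m=trace("wrist","slide_rack")
if m:
    c,_=cv2.findContours(m[0]["region"].astype(np.uint8),0,2);c=max(c,key=cv2.contourArea)
    b=cv2.boxPoints(cv2.minAreaRect(c));print(b.round(1).tolist())
    W=np.array([ray(w,x,.018)[:2] for x in b]);print(W.round(4).tolist(),W.mean(0))
cv2.imwrite("pics/w2.png",np.hstack([cv2.resize(w["pixels"],(400,300)),cv2.resize(s["pixels"],(400,300))])[:,:,::-1])
E
```

```text
t: 3.37
ee_pos: [0.4662, -0.3679, 0.2694]
tool_rot: [-2.331, -2.106, -0.0]
ft_force: [-0.3, -0.6, -0.2]
width: 0.085
grasp_force: 0.0
wrist slide_rack [([0.466, -0.36, 0.01], 0.88)]
wrist uv_box []
wrist dial []
wrist uv_lid_edge []
wrist uv_lid []
scene slide_rack [([0.539, -0.105, 0.088], 0.35)]
scene uv_box [([0.558, 0.006, 0.063], 0.75), ([0.682, -0.262, 0.026], 0.3)]
scene dial [([0.536, -0.104, 0.087], 0.59), ([0.575, 0.118, 0.179], 0.36)]
scene uv_lid_edge [([0.573, 0.115, 0.18], 0.68)]
scene uv_lid [([0.574, 0.117, 0.176], 0.71)]
[[241.0, 117.0], [275.0, 117.0], [275.0, 202.0], [241.0, 202.0]]
[[0.4474, -0.3009], [0.4952, -0.3058], [0.4846, -0.4322], [0.4322, -0.4269]] [ 0.46485202 -0.3664628 ]
```

View pics/w2.png

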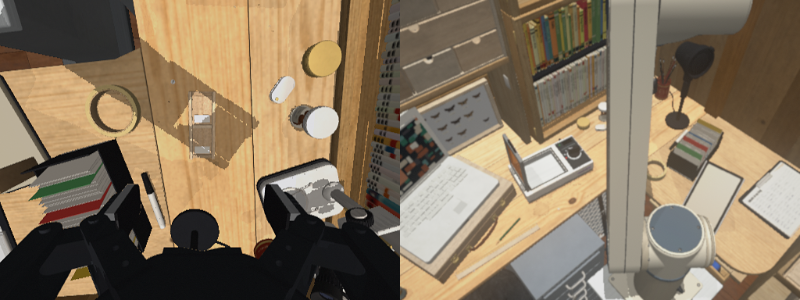

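The wrist view shows the rack clear at about (200,125) in the montage, along the tool's own axes. Its centre comes out at (0.465, -0.367) with yaw -0.10, which agrees with the side camera. I'll grip it with the tool tilted 0.2 rad about the closing axis, so the wrist leans away from the upright lid when I place it.

Run:
```python
from h import *
R=down(-.102)*Ro.from_euler("y",.2)
delta([.464,-.377,.05],R);delta([.464,-.377,.001],R)
```

```text
shift [-10.8, -1.4, 220.0] turn [-0.0, 0.2, 0.003] rows>= 5.3
shift [-10.8, -1.4, 269.0] turn [-0.0, 0.2, 0.003] rows>= 6.5
```

```bash
python3 -m inch '[[-11,-1.4,110,0,0.2,0.003,-1],[-11,-1.4,150,0,0.2,0.003,-1],[-11,-1.4,190,0,0.2,0.003,-1],[-11,-1.4,220,0,0.2,0.003,-1],[-11,-1.4,240,0,0.2,0.003,-1],[-11,-1.4,255,0,0.2,0.003,-1],[-11,-1.4,265,0,0.2,0.003,-1],[-11,-1.4,269,0,0.2,0.003,-1],[-11,-1.4,269,0,0.2,0.003,-1]]'; python3 -m inch '[[0,0,0,0,0,0,0.6],[0,0,0,0,0,0,0.6],[0,0,0,0,0,0,0.6],[0,0,0,0,0,0,0.6],[0,0,0,0,0,0,0.6],[0,0,0,0,0,0,0.6],[0,0,0,0,0,0,0.6],[0,0,0,0,0,0,0.6]]' 30
```

```text
t: 4.77
ee_pos: [0.4639, -0.3772, 0.0006]
tool_rot: [-2.225, -2.009, -0.223]
ft_force: [0.3, 0.2, 0.0]
width: 0.0851
grasp_force: 0.0
t: 5.43
ee_pos: [0.4652, -0.3786, 0.0033]
tool_rot: [-2.229, -2.013, -0.224]
ft_force: [0.4, -0.3, 5.8]
width: 0.0489
grasp_force: 31.0
```

Run:
```python
from h import *
R=down(-.155)*Ro.from_euler("y",.2)
delta([.465,-.375,.10],R);delta([.470,-.365,.17],R);delta([.5732,.0141,.17],R)
```

```text
shift [22.4, -0.3, -94.1] turn [-0.008, 0.002, 0.053] rows>= 2.3
shift [46.4, 3.9, -160.7] turn [-0.008, 0.002, 0.053] rows>= 4.0
shift [426.5, 68.0, -84.4] turn [-0.008, 0.002, 0.053] rows>= 10.6
```

```bash
python3 -m inch '[[4,0,-20,0,0,0,0.6],[12,0,-50,0,0,0,0.6],[22,0,-90,0,0,0,0.6],[34,2,-125,0,0,0.02,0.6],[46,4,-160,0,0,0.05,0.6],[80,10,-153,0,0,0.05,0.6],[115,16,-146,0,0,0.053,0.6],[152,22,-139,0,0,0.053,0.6],[189,28,-132,0,0,0.053,0.6],[226,34,-125,0,0,0.053,0.6]]'
python3 - <<'E'
from h import *
R=down(-.155)*Ro.from_euler("y",.2)
delta([.5732,.0141,.17],R)
E
```

```text
t: 6.27
ee_pos: [0.5181, -0.1838, 0.1698]
tool_rot: [-2.278, -1.949, -0.219]
ft_force: [1.1, -0.5, -1.6]
width: 0.049
grasp_force: 32.6
shift [200.1, 24.0, 39.9] turn [-0.009, 0.001, -0.001] rows>= 4.9
```

```bash
python3 -m inch '[[40,5,8,0,0,0,0.6],[80,10,16,0,0,0,0.6],[120,14,24,0,0,0,0.6],[155,19,31,-0.005,0,0,0.6],[185,22,37,-0.009,0,0,0.6],[200,24,40,-0.009,0,0,0.6],[200,24,40,-0.009,0,0,0.6]]'
python3 - <<'E'
from h import *
w=snapshot("wrist");s=snapshot("side");c=snapshot("scene")
print(telemetry.get_state()["ee_pos"],w["fx"],np.array(w["R"]).tolist(),w["t"])
f=lambda p,x,y:cv2.resize(p["pixels"][y:y+130,x:x+130],(390,390),interpolation=cv2.INTER_CUBIC)
cv2.imwrite("pics/w3.png",np.vstack([np.hstack([cv2.resize(w["pixels"],(400,300)),cv2.resize(c["pixels"],(400,300))]),np.hstack([cv2.resize(s["pixels"][80:230,190:390],(400,300),interpolation=cv2.INTER_CUBIC),np.zeros((300,400,3),np.uint8)])])[:,:,::-1])
E
```

```text
t: 6.85
ee_pos: [0.5735, 0.0158, 0.1699]
tool_rot: [-2.278, -1.956, -0.229]
ft_force: [-0.7, 0.8, -1.2]
width: 0.0491
grasp_force: 32.6
[0.5727056  0.01232607 0.16916716] 268.3504449340136 [[0.9884623366412112, -0.15146561285244553, 0.0006141376320925679], [-0.1509612025076111, -0.9848233351057539, 0.08563710626029182], [-0.012366259711573749, -0.0847417651126856, -0.9963262060521811]] [-0.5637393   0.11594029  0.33419732]
```

View pics/w3.png

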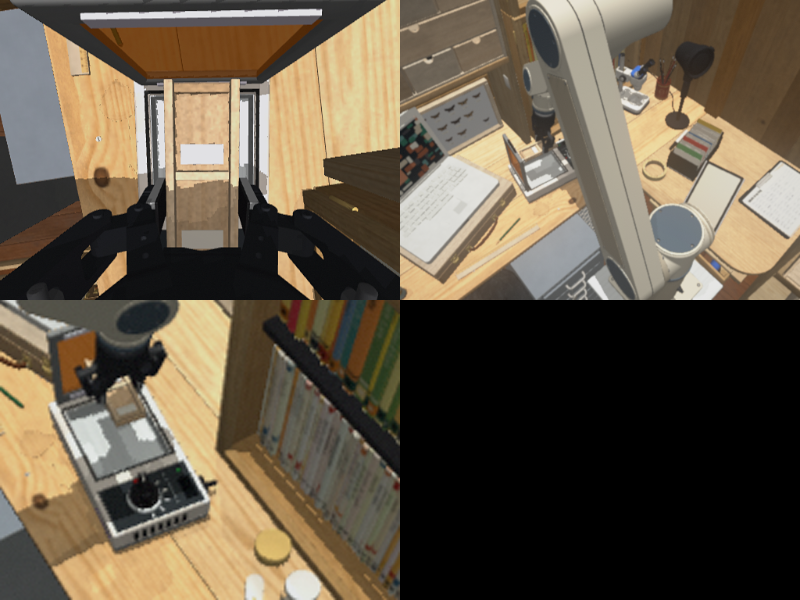

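The wrist view shows the rack centred over the chamber: box sides at columns 137 and 268 of the montage, rack sides at 168 and 235. I'll check this numerically, along with the lid and rack positions along y.

Run:
```python
from h import *
w=snapshot("wrist");k=1.28
a=-.155;o=np.array([.569,-.013])
def b(u,v,z):
    d=ray(w,(u*k,v*k),z)[:2]-o;return (np.array([d[0]*np.cos(a)+d[1]*np.sin(a),-d[0]*np.sin(a)+d[1]*np.cos(a)])*1000).round(1).tolist()
print("box sides",b(137,150,.06),b(268,150,.06),"inner",b(148,150,.06),b(256,150,.06))
z=telemetry.get_state()["ee_pos"][2]+.014
print("rack top sides/end",b(168,150,z),b(235,150,z),b(201,80,z))
print("hinge-side top edge",b(145,88,.06),b(260,88,.06))
g=w["pixels"].astype(int)
for r in(180,200,215):print(r,[tuple(g[r,c]) for c in ()],(g[r,165:360].sum(1)//3).tolist())
```

```text
box sides [-82.8, 43.5] [82.0, 43.4] inner [-69.0, 43.4] [66.9, 43.4]
rack top sides/end [-23.8, 54.6] [21.1, 54.6] [-1.6, 100.3]
hinge-side top edge [-70.9, 119.8] [70.1, 119.8]
180 [] [175, 170, 183, 185, 183, 182, 180, 181, 180, 160, 207, 223, 226, 224, 225, 224, 224, 224, 224, 225, 228, 237, 51, 32, 32, 32, 68, 206, 124, 243, 62, 72, 73, 75, 74, 73, 129, 139, 188, 228, 225, 224, 225, 225, 227, 185, 163, 185, 187, 192, 195, 195, 196, 192, 189, 186, 131, 78, 63, 97, 108, 181, 175, 172, 173, 174, 172, 172, 170, 173, 174, 177, 178, 178, 173, 166, 164, 164, 163, 167, 171, 175, 181, 187, 187, 188, 188, 188, 189, 188, 185, 182, 176, 168, 165, 160, 160, 170, 180, 185, 189, 191, 189, 187, 186, 187, 188, 188, 188, 187, 187, 186, 188, 189, 187, 184, 180, 177, 171, 173, 181, 187, 187, 187, 186, 169, 166, 170, 63, 61, 129, 205, 202, 199, 198, 195, 192, 191, 196, 201, 199, 182, 228, 225, 225, 224, 224, 224, 225, 224, 224, 227, 233, 105, 68, 74, 73, 69, 64, 154, 158, 163, 212, 14, 33, 34, 33, 137, 234, 226, 225, 224, 224, 225, 224, 225, 225, 224, 218, 199, 146, 188, 185, 185, 184, 182, 182, 182
[... 1254 characters left out ...]
189, 191, 191, 193, 195, 118, 72, 70, 189, 183, 183, 184, 184, 185, 185, 184, 184, 185, 185, 185, 181, 176, 177, 181, 184, 181, 178, 178, 178, 179, 182, 184, 180, 175, 172, 176, 181, 182, 181, 181, 180, 177, 178, 178, 180, 180, 182, 185, 187, 190, 187, 184, 185, 188, 189, 187, 183, 184, 187, 189, 189, 189, 187, 184, 181, 179, 179, 179, 178, 178, 180, 183, 187, 176, 183, 117, 68, 83, 163, 206, 204, 203, 202, 198, 194, 193, 194, 195, 176, 152, 151, 153, 153, 148, 149, 153, 151, 148, 139, 130, 135, 100, 66, 69, 67, 67, 66, 111, 118, 112, 89, 12, 36, 25, 39, 191, 231, 225, 224, 224, 225, 224, 224, 224, 225, 223, 213, 208, 183, 187, 187, 188, 188, 188, 187, 185, 184, 182, 180, 182, 182, 181, 180]
```

Run:
```python
from h import *
R=down(-.155)*Ro.from_euler("y",.2)
for z in(.10,.06,.034):delta([.5745,.0185,z],R)
```

```text
shift [-7.0, 0.9, 69.0] turn [-0.001, 0.001, -0.001] rows>= 1.7
shift [-14.9, 0.9, 108.2] turn [-0.001, 0.001, -0.001] rows>= 2.6
shift [-20.0, 1.0, 133.7] turn [-0.001, 0.001, -0.001] rows>= 3.2
```

```bash
python3 -m inch '[[-1,1,35,0,0,0,0.6],[-7,1,68,0,0,0,0.6],[-11,1,88,0,0,0,0.6],[-15,1,108,0,0,0,0.6],[-17.4,1,120,0,0,0,0.6],[-19,1,128,0,0,0,0.6],[-20,1,133,0,0,0,0.6],[-20,1,133,0,0,0,0.6]]'
```

```text
t: 7.72
ee_pos: [0.5747, 0.0187, 0.034]
tool_rot: [-2.282, -1.95, -0.227]
ft_force: [-0.7, 0.3, -1.3]
width: 0.0492
grasp_force: 32.8
```

```bash
python3 -m inch '[[-0.4,0,2,0,0,0,0.6],[-0.6,0,3,0,0,0,0.6],[-0.6,0,3,0,0,0,0.6]]'; python3 -m inch '[[0,0,0,0,0,0,-0.6],[0,0,0,0,0,0,-0.6],[0,0,0,0,0,0,-0.6],[0,0,0,0,0,0,-0.6],[7,0,-35,0,0,0,-0.6],[15,0,-75,0,0,0,-0.6],[24,0,-115,0,0,0,-0.6],[0,0,-150,0,0,0,-0.6],[-30,0,-160,0,0,0,-0.6],[-70,0,-170,0,0,0,-0.6]]'
python3 - <<'E'
from h import *
w=snapshot("wrist");s=snapshot("side")
cv2.imwrite("pics/w4.png",np.hstack([cv2.resize(w["pixels"],(400,300)),cv2.resize(s["pixels"][80:230,190:390],(400,300),interpolation=cv2.INTER_CUBIC)])[:,:,::-1])
print(telemetry.get_state()["joint_positions"])
E
```

```text
t: 7.97
ee_pos: [0.5755, 0.0189, 0.0332]
tool_rot: [-2.282, -1.952, -0.229]
ft_force: [-3.6, -2.6, 10.7]
width: 0.0491
grasp_force: 34.2
t: 8.8
ee_pos: [0.5605, -0.0819, 0.1869]
tool_rot: [-2.281, -1.957, -0.232]
ft_force: [1.6, 0.8, -0.5]
width: 0.0681
grasp_force: 0.0
[-0.27857188  0.40731335  1.79649171  0.23867908  0.9742098  -0.25701377]
```

View pics/w4.png

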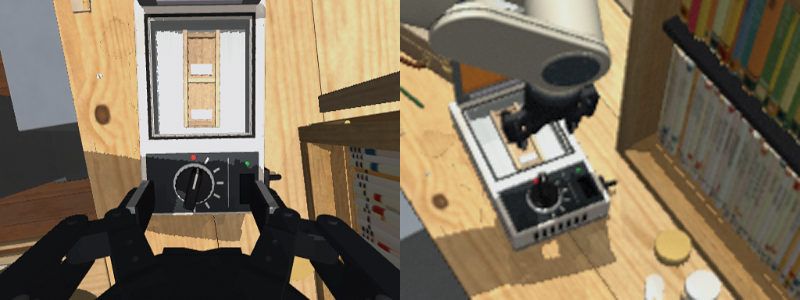

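The rack lies flat inside the chamber, at montage (202,78). The dial is at (193,185) with its pointer at about (198,172) and the red dot at (193,157). Next is closing the lid, so I'll check clearance to the laptop case on the left and plan the arc.

Run:
```python
from h import *
p=snapshot("side")
for u,z in(((245,105),.07),((272,72),.07),((155,82),.07),((272,55),.12),((203,0),.2),((280,5),.2)):print(u,ray(p,u,z).round(3).tolist())
a=-.155;o=np.array([.569,-.013])
R=down(-.155)
def W(y,z):return [o[0]-y*np.sin(a),o[1]+y*np.cos(a),z]
delta(W(-.03,.31),R);delta(W(.18,.31),R);delta(W(.18,.21),R)
# arc, box y/z in mm relative to the arc start point (y=180,z=210); finger half thickness 11
r=140
for th in (1.55,1.4,1.2,1.0,.8,.6,.4,.2,.1,0):
    y=131-r*np.cos(th)+6*np.sin(th)+11*(th>.3);z=67+r*np.sin(th)+6*np.cos(th);print(th,round(y),round(z),"tool shift",round(y-180),round(210-z))
```

```text
(245, 105) [0.651, 0.18, 0.07]
(272, 72) [0.817, 0.266, 0.07]
(155, 82) [0.427, 0.45, 0.07]
(272, 55) [0.835, 0.295, 0.12]
(203, 0) [0.723, 0.603, 0.2]
(280, 5) [0.95, 0.426, 0.2]
shift [65.9, -1.4, -114.9] turn [-0.0, -0.199, -0.005] rows>= 3.2
shift [271.8, -2.4, -73.3] turn [-0.0, -0.199, -0.005] rows>= 6.8
shift [252.0, -2.3, 24.7] turn [-0.0, -0.199, -0.005] rows>= 6.1
1.55 145 207 tool shift -35 3
1.4 124 206 tool shift -56 4
1.2 97 200 tool shift -83 10
1.0 71 188 tool shift -109 22
0.8 49 172 tool shift -131 38
0.6 30 151 tool shift -150 59
0.4 15 127 tool shift -165 83
0.2 -5 101 tool shift -185 109
0.1 -8 87 tool shift -188 123
0 -9 73 tool shift -189 137
```

```bash
python3 -m inch '[[20,0,-38,0,-0.1,0,1],[40,-1,-75,0,-0.199,0,1],[66,-1.4,-115,0,-0.199,-0.005,1],[106,-2,-107,0,-0.199,-0.005,1],[146,-2,-99,0,-0.199,-0.005,1],[186,-2,-91,0,-0.199,-0.005,1],[226,-2,-83,0,-0.199,-0.005,1],[266,-2,-74,0,-0.199,-0.005,1],[272,-2.4,-73,0,-0.199,-0.005,1],[272,-2.4,-73,0,-0.199,-0.005,1]]'
python3 - <<'E'
from h import *
a=-.155;o=np.array([.569,-.013]);R=down(-.155)
def W(y,z):return [o[0]-y*np.sin(a),o[1]+y*np.cos(a),z]
delta(W(.18,.21),R)
E
```

```text
t: 9.78
ee_pos: [0.5952, 0.1714, 0.3084]
tool_rot: [-2.375, -2.052, 0.002]
ft_force: [0.3, -0.3, -0.7]
width: 0.0
grasp_force: 0.0
shift [-6.4, 2.8, 98.4] turn [-0.003, -0.001, 0.009] rows>= 2.4
```

```bash
python3 -m inch '[[-4,2,38,0,0,0.005,1],[-6,2.8,75,0,0,0.009,1],[-6,2.8,98,0,0,0.009,1],[-6,2.8,98,0,0,0.009,1]]'; python3 -m inch '[[-18,0,2,0,0,0,1],[-35,0,3,0,0,0,1],[-56,0,4,0,0,0,1],[-83,0,10,0,0,0,1],[-96,0,16,0,0,0,1],[-109,0,22,0,0,0,1],[-120,0,30,0,0,0,1],[-131,0,38,0,0,0,1],[-131,0,38,0,0,0,1]]'
```

```text
t: 10.12
ee_pos: [0.5937, 0.1596, 0.2055]
tool_rot: [-2.387, -2.032, 0.016]
ft_force: [-0.4, -0.8, -1.3]
width: 0.0003
grasp_force: 0.0
t: 10.87
ee_pos: [0.5755, 0.0303, 0.1715]
tool_rot: [-2.39, -2.034, 0.005]
ft_force: [-0.7, -0.4, -0.8]
width: -0.0004
grasp_force: 0.0
```

Run:
```python
from h import *
for n in("side","scene","wrist"):
    w=snapshot(n)
    print(n,[(np.round(d["position"],3).tolist(),round(d["p"],2)) for d in spot_in(n,"uv_lid")[:2]])
    if n!="wrist": continue
s=snapshot("side");cv2.imwrite("pics/w5.png",np.hstack([cv2.resize(w["pixels"],(400,300)),cv2.resize(s["pixels"][80:230,190:390],(400,300),interpolation=cv2.INTER_CUBIC)])[:,:,::-1])
```

```text
side [([0.564, 0.027, 0.166], 0.95)]
scene [([0.565, 0.062, 0.128], 0.64)]
wrist [([0.584, 0.057, 0.135], 0.64), ([0.583, 0.058, 0.131], 0.53)]
```

View pics/w5.png

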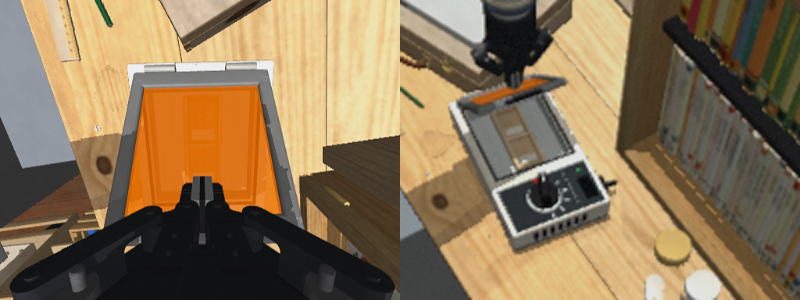

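The lid has followed the push down to about 0.8 rad. I'll continue the arc.

```bash
python3 -m inch '[[-10,0,10,0,0,0,1],[-19,0,21,0,0,0,1],[-27,0,33,0,0,0,1],[-34,0,45,0,0,0,1],[-40,0,58,0,0,0,1],[-45,0,71,0,0,0,1],[-48,0,84,0,0,0,1],[-49,0,92,0,0,0,1],[-49,0,97,0,0,0,1],[-49,0,99,0,0,0,1]]'
```

```text
t: 12.05
ee_pos: [0.5678, -0.0168, 0.0729]
tool_rot: [-2.39, -2.035, 0.004]
ft_force: [-4.6, -3.8, 13.7]
width: -0.0003
grasp_force: 6.7
```

```bash
python3 -m inch '[[0,0,1,0,0,0,1],[0,0,2,0,0,0,1],[0,0,2,0,0,0,1]]'; python3 -m inch '[[0,0,-40,0,0,0,1],[0,0,-80,0,0,0,1],[-40,0,-110,0,0,0,0],[-75,0,-120,0,0,0,-1],[-75,0,-120,0,0,0,-1],[-75,0,-120,0,0,0,-1]]';  python3 - <<'E'
from h import *
w=snapshot("wrist");s=snapshot("side")
print("lid",[(n,np.round(d["position"],3).tolist()) for n in("wrist","side") for d in spot_in(n,"uv_lid")[:1]])
cv2.imwrite("pics/w6.png",np.hstack([cv2.resize(w["pixels"],(400,300)),cv2.resize(s["pixels"][80:230,190:390],(400,300),interpolation=cv2.INTER_CUBIC)])[:,:,::-1])
E
```

```text
t: 12.3
ee_pos: [0.5679, -0.0168, 0.073]
tool_rot: [-2.389, -2.036, 0.004]
ft_force: [-5.4, -3.4, 9.3]
width: 0.0
grasp_force: 4.7
t: 12.8
ee_pos: [0.5575, -0.0922, 0.1937]
tool_rot: [2.394, 2.033, 0.002]
ft_force: [-0.3, 0.2, 0.8]
width: 0.0482
grasp_force: 0.0
lid [('wrist', [0.572, 0.015, 0.07]), ('side', [0.554, 0.007, 0.069])]
```

View pics/w6.png

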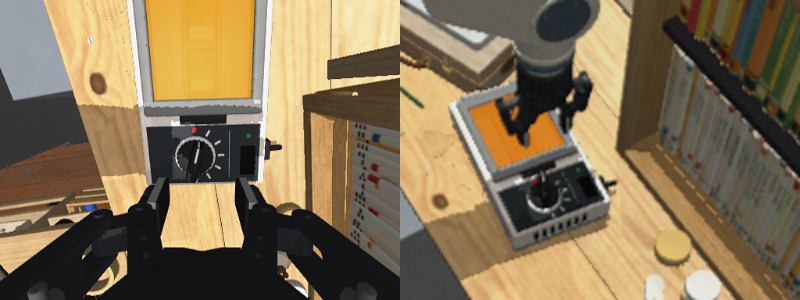

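The lid is shut: its surface measures z ≈ 0.07. The dial is at montage (196,157) with its white pointer up and slightly right. Next I'll measure the pointer and mark angles.

Run:
```python
from h import *
w=snapshot("wrist");im=w["pixels"].astype(int);a=-.155;o=np.array([.569,-.013])
def b(u,v,z):
    d=ray(w,(u,v),z)[:2]-o;return np.array([d[0]*np.cos(a)+d[1]*np.sin(a),-d[0]*np.sin(a)+d[1]*np.cos(a)])*1000
def ang(q):d=q-[-12,-99];return np.degrees(np.arctan2(d[0],d[1])),np.hypot(*d)
g=(im.min(2)>150).astype(np.uint8)
# dial axis pixel
X=np.r_[o+[-.012*np.cos(a)+.099*np.sin(a),-.012*np.sin(a)-.099*np.cos(a)]]
for z in(.06,.103):print("axis px",proj(w,np.array([[*X,z]])).round(1))
n,l,st,ce=cv2.connectedComponentsWithStats(g[165:240,185:330])
for i in range(1,n):
    if 3<st[i][4]<200:
        c=ce[i]+[185,165];print(st[i][4],c.round(1),"panel",np.round(ang(b(*c,.061)),1),"top",np.round(ang(b(*c,.103)),1))
cv2.imwrite("pics/d.png",cv2.resize(w["pixels"][150:250,190:320,::-1],None,fx=6,fy=6,interpolation=cv2.INTER_CUBIC))
```

```text
axis px [[248.9 202.3]]
axis px [[247.2 217.3]]
18 [267.7 173.1] panel [31.8 37.9] top [24.2 45.5]
17 [280.1 184.8] panel [59.3 38.4] top [43.9 42.8]
43 [253.4 202.7] panel [91.8  4.9] top [22.5 15.4]
10 [284.5 200.8] panel [87.2 38.1] top [64.9 37.5]
9 [279.4 216.4] panel [115.9  36.7] top [88.5 29.7]
8 [268.4 228.1] panel [144.8  36.5] top [119.1  22.4]
```

View pics/d.png

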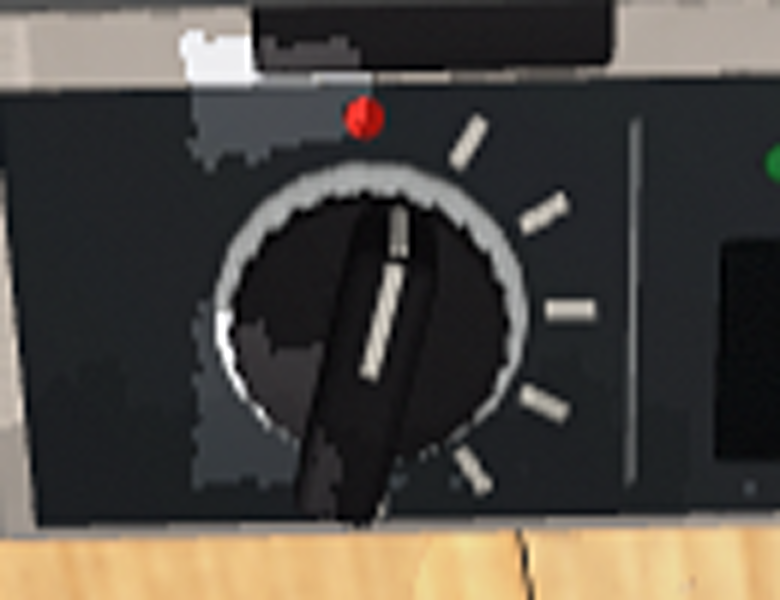

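Run:
```python
from h import *
w=snapshot("wrist");a=-.155;o=np.array([.569,-.013])
def b(u,v,z):
    d=ray(w,(u/6+190,v/6+150),z)[:2]-o;return np.array([d[0]*np.cos(a)+d[1]*np.sin(a),-d[0]*np.sin(a)+d[1]*np.cos(a)])*1000
for n,p,q in(("line",(370,378),(395,265)),("Ledge",(300,490),(360,220)),("Redge",(370,520),(435,240))):
    A,B=b(*p,.103),b(*q,.103);d=B-A;print(n,A.round(1),B.round(1),np.degrees(np.arctan2(*d)).round(1),np.hypot(*d).round(1))
M=np.array([b(*m,.061) for m in((365,117),(469,141),(545,212),(570,309),(545,402),(474,470))])
ph=np.radians(np.arange(6)*30)
# fit centre, radius, rotation
from scipy.optimize import least_squares
r=least_squares(lambda x:(np.c_[x[0]+x[2]*np.sin(ph+x[3]),x[1]+x[2]*np.cos(ph+x[3])]-M).ravel(),[-12,-99,36,0]);print(r.x,np.abs(r.fun).max())
print(telemetry.get_state()["ee_pos"])
```

```text
line [ -7.8 -94.7] [ -3.9 -76.6] 12.3 18.5
Ledge [ -18.9 -113.3] [ -9.  -69.6] 12.8 44.8
Redge [  -8.1 -118.5] [  2.1 -72.8] 12.5 46.8
[-8.71955755e+00 -9.84273937e+01  3.56498272e+01 -2.10259465e-02] 0.24009365963346596
[ 0.55676955 -0.08938714  0.19119561]
```

The marks fit a 30° grid to within 0.25 mm. The pointer sits about 14° clockwise of the red dot, so turning it to the fourth mark means about 1.85 rad clockwise. I'll grip the bar first.

Run:
```python
from h import *
R=down(-.155-.222)
delta([.5434,-.1089,.13],R);delta([.5434,-.1089,.077],R)
```

```text
shift [-21.4, -9.9, 61.2] turn [-0.003, -0.0, 0.219] rows>= 1.7
shift [-21.5, -9.8, 114.2] turn [-0.003, -0.0, 0.219] rows>= 2.8
```

```bash
python3 -m inch '[[-12,-5,20,0,0,0.11,-1],[-21,-10,40,0,0,0.219,-1],[-21,-10,70,0,0,0.219,-1],[-21,-10,95,0,0,0.219,-1],[-21,-10,108,0,0,0.219,-1],[-21,-10,114,0,0,0.219,-1],[-21,-10,114,0,0,0.219,-1]]'; python3 -m inch '[[0,0,0,0,0,0,0],[0,0,0,0,0,0,0.5],[0,0,0,0,0,0,1],[0,0,0,0,0,0,1],[0,0,0,0,0,0,1],[0,0,0,0,0,0,1],[0,0,0,0,0,0,1],[0,0,0,0,0,0,1],[0,0,0,0,0,0,1],[0,0,0,0,0,0,1]]' 30
```

```text
t: 13.68
ee_pos: [0.5427, -0.1087, 0.0763]
tool_rot: [-2.596, -1.762, 0.005]
ft_force: [0.2, 0.9, -0.1]
width: 0.0852
grasp_force: 0.0
t: 14.52
ee_pos: [0.5447, -0.1099, 0.0789]
tool_rot: [2.6, 1.764, 0.001]
ft_force: [1.8, -1.0, 5.6]
width: 0.013
grasp_force: 34.4
```

```bash
python3 -m inch '[[0,0,-1.5,0,0,0.1,1],[0,0,-1.5,0,0,0.2,1],[0,0,-1.5,0,0,0.3,1],[0,0,-1.5,0,0,0.4,1],[0,0,-1.5,0,0,0.5,1],[0,0,-1.5,0,0,0.6,1],[0,0,-1.5,0,0,0.7,1],[0,0,-1.5,0,0,0.8,1],[0,0,-1.5,0,0,0.9,1],[0,0,-1.5,0,0,1.0,1]]'; python3 -m inch '[[0,0,0,0,0,0.1,1],[0,0,0,0,0,0.2,1],[0,0,0,0,0,0.3,1],[0,0,0,0,0,0.4,1],[0,0,0,0,0,0.5,1],[0,0,0,0,0,0.6,1],[0,0,0,0,0,0.7,1],[0,0,0,0,0,0.8,1],[0,0,0,0,0,0.85,1],[0,0,0,0,0,0.85,1]]';python3 - <<'E'
from h import *
s=telemetry.get_state();y=Ro.from_rotvec(s["tool_rot"]).as_matrix()[:,1];print(np.arctan2(y[1],y[0]),s["joint_positions"],s["wrist_torque"])
E
```

```text
t: 15.35
ee_pos: [0.5436, -0.1086, 0.0789]
tool_rot: [-3.125, -0.293, 0.003]
ft_force: [2.8, 6.4, -5.6]
width: 0.0135
grasp_force: 33.0
t: 16.18
ee_pos: [0.5439, -0.1072, 0.079]
tool_rot: [-2.968, 1.02, 0.004]
ft_force: [4.7, 13.4, -4.2]
width: 0.0134
grasp_force: 33.0
-2.2325793205523836 [-0.2180715   0.54375735  1.87273341  0.00557581  0.72736775  2.01033457] [ 2.26453961 -0.99779928  0.00910855]
```

```bash
python3 -m inch '[[0,0,0,0,0,0,0],[0,0,0,0,0,0,-0.5],[0,0,0,0,0,0,-0.5],[0,0,0,0,0,0,-0.5],[0,0,-15,0,0,0,-0.5],[0,0,-45,0,0,0,-0.5],[0,0,-85,0,0,0,-0.5],[0,0,-125,0,0,-0.1,-0.5],[40,0,-125,0,0,-0.2,-0.5],[60,0,-125,0,0,-0.3,-0.5]]'
python3 - <<'E'
from h import *
w=snapshot("wrist");s=snapshot("side");telemetry.get_state()
cv2.imwrite("pics/w7.png",np.hstack([cv2.resize(w["pixels"],(400,300)),cv2.resize(s["pixels"][120:240,190:350],(400,300),interpolation=cv2.INTER_CUBIC)])[:,:,::-1])
E
```

```text
t: 17.02
ee_pos: [0.5952, -0.1483, 0.2095]
tool_rot: [3.092, -0.551, 0.013]
ft_force: [0.3, -0.4, 0.9]
width: 0.0639
grasp_force: 0.0
```

View pics/w7.png

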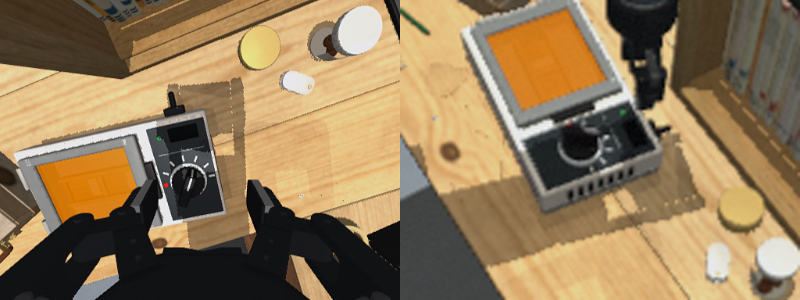

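The lid is still closed, and the pointer at montage (190,172) now points into the mark arc. I've used all the picture views, so I'll check the angle numerically.

Run:
```python
from h import *
from scipy.optimize import least_squares
w=snapshot("wrist");im=w["pixels"].astype(int);a=-.155;o=np.array([.569,-.013])
def b(u,v,z):
    d=ray(w,(u,v),z)[:2]-o;return np.array([d[0]*np.cos(a)+d[1]*np.sin(a),-d[0]*np.sin(a)+d[1]*np.cos(a)])*1000
x0,y0=195,185
sub=im[y0:285,x0:285]
red=np.argwhere((sub[...,0]>120)&(sub[...,1]<70)&(sub[...,2]<70)).mean(0)[::-1]+[x0,y0]
print("red",red,b(*red,.061).round(1))
n,l,st,ce=cv2.connectedComponentsWithStats((sub.min(2)>135).astype(np.uint8))
for i in range(1,n):
    if 4<st[i][4]<120:
        P=np.argwhere(l==i)[:,::-1]+[x0,y0];c=P.mean(0)
        Q=np.array([b(*q,.103) for q in P]);v=np.linalg.svd(Q-Q.mean(0))
        d=v[2][0];q=b(*c,.061)-[-12,-99]
        print(st[i][4],c.round(1),"panel ang/r",np.degrees(np.arctan2(*q)).round(1),np.hypot(*q).round(1),"top pos",b(*c,.103).round(1),"line dir",np.degrees(np.arctan2(*d)).round(1),v[1][:2].round(1))
```

```text
red [211.2        236.26666667] [-10.2 -62.5]
6 [240.5 190.5] panel ang/r 100.7 50.2 top pos [  48.6 -113.6] line dir -7.9 [2.4 1. ]
6 [203.5 198.5] panel ang/r 55.4 59.0 top pos [ 47.9 -77.1] line dir -8.2 [2.4 1. ]
20 [233.2 201.8] panel ang/r 87.5 38.1 top pos [  39.  -104.2] line dir -91.8 [10.5  3.1]
22 [249.5 202.5] panel ang/r 115.7 37.3 top pos [  35.1 -119.4] line dir -61.7 [10.6  3.5]
16 [218.5 208.5] panel ang/r 59.5 39.0 top pos [ 35.2 -88.7] line dir -120.2 [8.5 2.3]
23 [263.  210.6] panel ang/r 144.3 36.0 top pos [  24.4 -130.6] line dir -36.5 [11.9  3.7]
23 [210.9 221.8] panel ang/r 31.2 37.8 top pos [ 23.2 -78. ] line dir -144.8 [10.6  4.3]
14 [270.4 223.8] panel ang/r 174.5 34.6 top pos [   9.3 -135. ] line dir -0.2 [8.7 2.1]
45 [241.8 235.2] panel ang/r -75.2 4.3 top pos [   2.9 -104.7] line dir -61.0 [34.2  5.4]
7 [262.6 236. ] panel ang/r -156.1 24.6 top pos [  -2.1 -124.9] line dir -67.4 [5.9 0.6]
55 [199. 280.] panel ang/r -38.5 84.2 top pos [-38.3 -49.4] line dir -70.9 [30.4 13.4]
```

```bash
python3 -c "
from workcell import finish_job
print(finish_job())"
```

```text
the job is handed in; nothing more can be done
None
```

The job is handed in: the rack lies flat in the chamber, the lid is closed, and the dial was then turned to its fourth click (pointer measured at 119°, target 120°); I took no final picture of the bystanders, and `finish_job` gave no verdict.

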